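# Load a tape roll onto its dispenser axle

### The arm

A 6-joint arm with a two-finger parallel gripper is mounted at the origin on a cart in front of the work surface, level with it; the furniture and walls round the work are solid. World frame = base frame: x ahead of the robot, y to its left, z up, the work surface at z = 0. Lengths are in m, angles in rad, forces in N, time in s.
With the tool pointing down it reaches from about 0.375 to 0.9 m from the base axis. Payload 3.1 kg.
Tool frame: the origin (TCP) lies on the centre line of the jaws, within the pads' length; the fingertips stand ahead of it and the grasp point (between the pads) lies 3 mm ahead of it (robot.tip_reach is the z of the fingertips in the tool frame, in m); z points along the fingers, y is the line along which they close (so a half turn about z gives the same grasp; the last joint's range is limited). The gripper opens to 87 mm and grips with 3 to 60 N. Pads are 19 mm wide; open, the fingers measure 117 mm over their backs; the gripper's body (75 mm by 190 mm) begins 51 mm behind the grasp point.
Start: joints at [1.153, 0.527, 1.433, -0, 1.181, -0.178], TCP at [0.148, 0.607, 0.245] pointing down, gripper open.
Joint ranges: [-3.08, 3.08], [-0.75, 2.2], [0.22, 2.44], [-1.43, 4.57], [0, 2.65], [-2.85, 2.85]. Speed limits (rad/s): [2.79, 2.79, 3.14, 3.14, 3.14, 3.14].

### API

Orientations are given as a unit quaternion [x, y, z, w].
In Python, from rig import sensors, eyes, ticket, robot gives the robot as it stands.
- The arm moves only by the tool drive_tool, never from a script. Its argument "deltas" is a list that holds one entry, the list of rows, each a list of 6 numbers: the shift along the tool's x, y, z in mm, then the turn, a rotation vector about the tool's x, y, z in rad. A call has 1 to 8 rows; each row shifts and turns the commanded pose from where the row before left it, along the tool's axes as they then stand; what a row does not reach is not made up. A row lasts 1/12 s, in which the tool goes at most 41.7 mm and 7.16 degrees, less where a joint would pass 70% of its speed; a pose out of reach is approached as far as the arm can. A call is refused whole if a number of a shift passes 41.7 or a number of a turn 0.125, either way. A call with a gripper value outside its range is refused whole. "gripper" is the opening in per cent of the stroke, from 0 (shut) to 100 (fully open), set as the call begins (left out, the last holds). The fingers move at their own pace and stop on an object; "squeeze" is the grip in N (left out, the last holds). Time passes only in rows, so rows that do not move let the fingers close. It gives the time, the measured TCP pose, the force, the opening and the grip force at its end, in the units of the state.
- sensors.get_obs(): the state, without advancing time (a new reading comes with each control period).
- eyes.camera(name): name is "scene" or "top" or "wrist"; returns a dict with "img" (400x640x3 uint8, red, green, blue), "fov_y" (degrees; the focal length in pixels is half the picture's height over the tangent of half this angle, whatever the lens; pixels are square), "cx", "cy" (the principal point, pixels), "D" ([k1, k2, p1, p2, k3] as OpenCV has them; the pictures are not rectified), "xyz" and "attitude" of the camera in the world; the wrist camera has in their place "hand_eye" (4x4, takes a point from camera to tool coordinates, whose origin is the TCP and whose axes are the flange's). Camera axes: x right, y up, looking along -z (the intrinsics and any distortion apply to the point x, -y, -z); pixel columns grow to the right and rows downward; lengths in m; the calibration is good to about 2 mm. A picture is of the moment at which its call begins: read the wrist's pose just before it. There is no depth.
- ticket.hand_in(): hands the job in; it is judged then, once.
The state is a dict: "time": time; "q": joint angles; "joint_velocities": joint speeds; "joint_torque": joint torques, N m; "position": TCP position; "tool_rot": TCP orientation; "ft_force": force on the tool from outside, world axes, zero at the start; "moment": the same for the moment, N m; "grip_width": finger opening in m; "grip_force": force on a finger pad.
Only numpy, scipy, OpenCV 4.12 (cv2) and the standard library are available. Lean on these libraries where they do the work, as an engineer would, in place of code of your own. Each camera call takes 0.05 s, during which the arm holds its last target. There are 200 camera calls.

### The job

Load the masking tape: take the steel axle off its wooden rest and, tapered nose first, thread it level through the flared near bushing of the green tape dispenser, on through the core of the roll standing inside, and through the far bushing, until the nose stands out at least a centimetre beyond the far side. Leave the roll standing in the dispenser and do not disturb the paint jars round about. Nothing retains the axle yet, so finish while still gripping it there, spanning both bushings.

Things in the scene. Friction and masses are not known exactly. Their poses are not given: they have to be found in the camera images.
- axle: Loose level steel rod, 12 mm thick, 318 mm long, 0.2 kg, centre line 45 mm above the table. Origin: on the centre line, mid black ribbed grip sleeve (50 mm long, 17 mm thick), the balance point; grip here from above. x axis: along the rod to the tapered nose. Red tail cap (18 mm thick, 16 mm long) ends at x = -158 mm. Sleeve and cap do not fit the bushings.
- axle_nose (a point): Tip of the axle's nose, on the centre line 160 mm from the axle's origin; the last 12 mm taper from 12 mm to 6 mm in diameter.
- rest: Fixed wooden rest: base 230 x 60 x 10 mm, V cradles (16 mm thick, tops 55 mm above the table) at x = +95 and -95 mm; free space between them. Origin: centre of the underside. The axle lies along its x axis, nose to +x, its middle up to 12 mm off the rest's middle.
- dispenser: Fixed green stand: dark base 110 x 124 x 12 mm, two uprights 56 mm wide, 98 mm high, 20 mm thick, outer faces at y = +46 and -46 mm. Origin: centre of the underside. Brass bushings, 15 mm bore, on one line along y at x = 0, z = 78 mm. The axle enters from +y towards -y. Funnel mouths on each +y side, 8 mm long, widening to 23 mm, end at y = +54 mm and y = -18 mm.
- near_bushing (a point): Centre of the funnel mouth of the near bushing (dispenser frame 0, +54, 78 mm), where the axle enters.
- far_bushing (a point): Centre of the outer (-y) end of the far bushing (dispenser frame 0, -47, 78 mm), where the nose comes out. The distance from the near mouth is 101 mm.
- roll_center (a point): Centre of the beige masking tape roll (104 mm outer, about 74 mm inner diameter, 24 mm wide) that stands loose on edge between the uprights, about 63 mm above the table, its core facing the bushings; its top is about 115 mm above the table.
- red_jar: Red paint jar with yellow foot, 72 mm diameter, 122 mm high, loose bystander; origin at the centre of its underside, z axis up.
- black_jar: Black paint jar with orange lid, 72 mm diameter, 122 mm high, loose bystander; origin at the centre of its underside, z axis up.
- grey_jar: Pale grey paint jar with yellow foot, 72 mm diameter, 122 mm high, loose bystander; origin at the centre of its underside, z axis up.

How it is judged:
On the way, in this order (a step that is already met when the one before it is completed fails the run):
1. the axle is lifted clear of its rest in the gripper (height (world z) of axle above 0.062 m and contact force between the fingers and axle above 2 N), for 0.2 s.
2. the nose has come through the near bushing into the space between the uprights (y of axle_nose in the frame of dispenser below 0.022 m and y of axle in the frame of dispenser above 0.05 m and x of axle_nose in the frame of dispenser between -0.006 and 0.006 m and z of axle_nose in the frame of dispenser between 0.072 and 0.084 m and angle between the x axis of axle and the y axis of dispenser, either way round below 0.06 rad and contact force between the fingers and axle above 2 N), for 0.2 s.
At the end, for the whole second after the job is handed in: Gripped (over 2 N) and still (under 20 mm/s), the axle spans both bushings: nose over 6 mm past the far bushing, within 6 mm of the bore line, axle within 0.06 rad of it, clear of the rest; roll centre within 12 mm (x), 8 mm (y), 11 mm (z) of its place between the uprights (y of axle_nose in the frame of dispenser below -0.053 m and y of axle in the frame of dispenser above 0.05 m and x of axle_nose in the frame of dispenser between -0.006 and 0.006 m and z of axle_nose in the frame of dispenser between 0.072 and 0.084 m and angle between the x axis of axle and the y axis of dispenser, either way round below 0.06 rad and contact force between the fingers and axle above 2 N and linear speed of axle below 0.02 m/s and contact force between axle and rest below 0.1 N and x of roll_center in the frame of dispenser between -0.012 and 0.012 m and y of roll_center in the frame of dispenser between -0.008 and 0.008 m and z of roll_center in the frame of dispenser between 0.052 and 0.074 m); the arm keeps its last pose, push and grip.
It fails at once if a paint jar is knocked or shifted by more than 20 mm (distance of any of red_jar, black_jar, grey_jar from where it was at the start of the episode above 0.02 m or angle between any of red_jar, black_jar, grey_jar's own z axis and vertical above 0.3 rad).
It also fails if it takes over 48 s, if anything falls off the work surface, if the arm or the gripper's body presses on something with over 40 N, if the wrist force passes 120 N, or if a joint passes its speed limit or range.

## Working session

There is one attempt and no reset: what is moved stays moved. The work goes in short steps, Python scripts to look and compute and a tool call to move; the robot and the scene stay as the last step left them, time stands still between calls to the robot, and variables do not carry over. Pictures are saved under pics/ and viewed, at most 10 in all, crops included, and the job is handed in when it is done.

Besides the shell and the picture viewer there is one more tool, called after "Request:" as name([rows], argument=value, ...), one row to a line, values as JSON. drive_tool: Moves the arm, as the interface text tells. Its arguments: {"type":"object","properties":{"deltas":{"type":"array"},"gripper":{"type":"number"},"squeeze":{"type":"number"}},"required":["deltas"]}

```bash
mkdir -p pics; ls
python3 - <<'E'
from rig import sensors, eyes, robot
import cv2
o=sensors.get_obs(); print(o['time'],o['position'],o['tool_rot'],o['grip_width'],robot.tip_reach)
for n in ['scene','top']:
    c=eyes.camera(n); cv2.imwrite(f'pics/{n}0.png',c['img'][:,:,::-1]); print(n,{k:v for k,v in c.items() if k!='img'})
E
```

```text
pics
0.0 [0.14754054 0.60664486 0.24360352] [ 1.19124746e-01  9.92878734e-01 -1.01031838e-03 -3.07645373e-04] 0.08716497702075741 0.022
scene {'fov_y': 48.021829542142086, 'cx': 324.45262884858823, 'cy': 200.62571459096813, 'D': array([-0.11033241,  0.        ,  0.        ,  0.        ,  0.        ]), 'xyz': array([-0.3991985 , -0.49481636,  0.89674206]), 'attitude': array([ 0.38368347, -0.21261392, -0.44464771,  0.78094221])}
top {'fov_y': 50.78486977392568, 'cx': 325.1525473658714, 'cy': 201.69569419777952, 'D': array([-0.0517783,  0.       ,  0.       ,  0.       ,  0.       ]), 'xyz': array([0.31153529, 0.08274509, 1.45004324]), 'attitude': array([ 0.04542645, -0.05058273, -0.7003945 ,  0.71051064])}
```

View pics/top0.png

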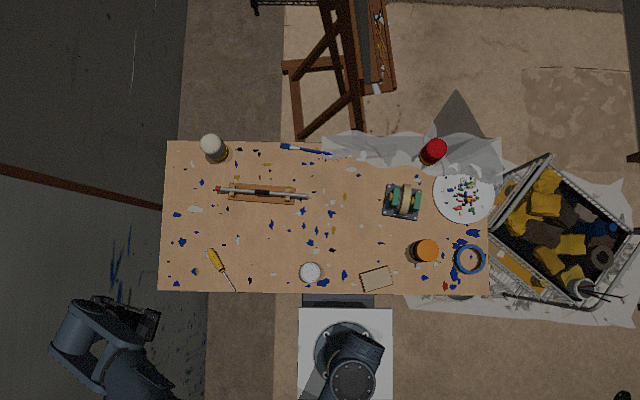

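View pics/scene0.png

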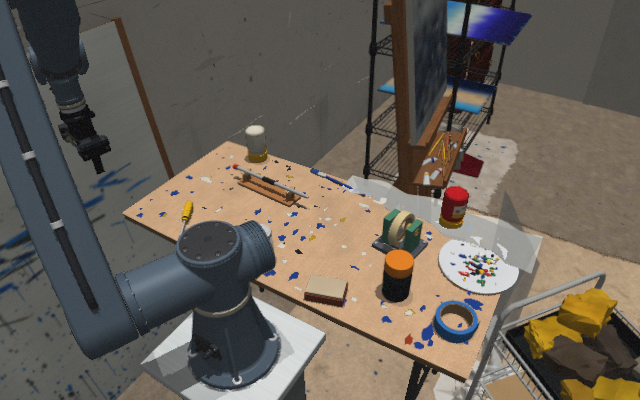

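The top view shows the axle from its red cap (218,188) to its nose (308,196), with the sleeve near (262,191). The dispenser is near (404,200), and the grey, red and black jars are at (213,147), (433,151) and (426,250).

```bash
cat > h.py <<'E'
import numpy as np, cv2
from scipy.spatial.transform import Rotation as R
from rig import sensors, eyes
def K(c):
    f=200/np.tan(np.radians(c['fov_y']/2)); return np.array([[f,0,c['cx']],[0,f,c['cy']],[0,0,1.]])
def pose(c,o=None):
    if 'xyz' in c: return R.from_quat(c['attitude']).as_matrix(), np.array(c['xyz'])
    T=np.eye(4); T[:3,:3]=R.from_quat(o['tool_rot']).as_matrix(); T[:3,3]=o['position']; T=T@np.array(c['hand_eye'])
    return T[:3,:3],T[:3,3]
def cast(c,uv,z,P):
    p=cv2.undistortPoints(np.float64(uv).reshape(-1,1,2),K(c),c['D']).reshape(-1,2)
    d=np.c_[p[:,0],-p[:,1],-np.ones(len(p))]@P[0].T
    return P[1]+d*((np.asarray(z)-P[1][2])/d[:,2])[:,None]
def proj(c,X,P):
    q=(np.atleast_2d(X)-P[1])@P[0]; q=q*[1,-1,-1]
    return cv2.projectPoints(q.reshape(-1,1,3),np.zeros(3),np.zeros(3),K(c),c['D'])[0].reshape(-1,2)
E
python3 - <<'E'
from h import *
c=eyes.camera('top');P=pose(c);im=c['img']
print('cap,sleeve,nose',cast(c,[[218,188],[262,191],[308,196]],.045,P))
hsv=cv2.cvtColor(im,cv2.COLOR_RGB2HSV)
g=((hsv[...,0]>45)&(hsv[...,0]<90)&(hsv[...,1]>90)).astype('uint8'); g[:,:375]=0;g[:,430:]=0
ys,xs=np.nonzero(g); pts=cast(c,np.c_[xs,ys],.098,P); print('green',len(xs),pts.mean(0),cv2.minAreaRect(pts[:,:2].astype('f4')*1000))
print('jars',cast(c,[[211,141],[436,146],[427,250]],.122,P))
a=im[165:225,200:330];b=im[170:230,375:435]
cv2.imwrite('pics/c.png',np.vstack([cv2.resize(a,(780,360),interpolation=2)[:,:,::-1],np.hstack([cv2.resize(b,(240,240),interpolation=2)[:,:,::-1],np.zeros((240,540,3),'u1')])]))
E
```

```text
cap,sleeve,nose [[0.54509536 0.43716272 0.045     ]
 [0.53698833 0.28757971 0.045     ]
 [0.52222817 0.13189269 0.045     ]]
green 268 [ 0.49760582 -0.18388293  0.098     ] ((274.9184265136719, -168.02471923828125), (120.10039520263672, 536.5030517578125), 84.76685333251953)
jars [[ 0.68696986  0.44847632  0.122     ]
 [ 0.68193218 -0.28475644  0.122     ]
 [ 0.34439991 -0.24862422  0.122     ]]
```

View pics/c.png

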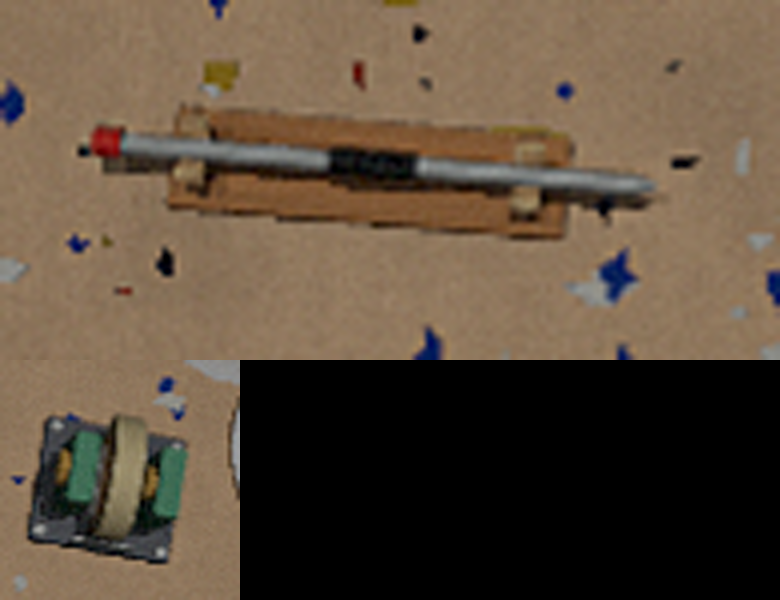

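The crop shows the brass funnel on the dispenser's left (+y) side and the sleeve at about px (262,192). The nose already points at the dispenser, so I'll move above the axle.

Request:
drive_tool([
  [[-28.2, -13.7, 0, 0, 0, 0], [-28.2, -13.7, 0, 0, 0, 0], [-28.2, -13.7, 0, 0, 0, 0], [-28.2, -13.7, 0, 0, 0, 0], [-28.2, -13.7, 0, 0, 0, 0], [-28.2, -13.7, 0, 0, 0, 0], [-28.2, -13.7, 0, 0, 0, 0], [-28.2, -13.7, 0, 0, 0, 0]],
])

```text
time: 0.82
position: [0.3419, 0.4462, 0.2443]
tool_rot: [0.119, 0.993, -0.0, -0.0]
ft_force: [0.1, 0.2, 0.2]
grip_width: 0.087
grip_force: 0.0
```

Request:
drive_tool([
  [[-28.2, -13.7, 0, 0, 0, 0], [-28.2, -13.7, 0, 0, 0, 0], [-28.2, -13.7, 0, 0, 0, 0], [-28.2, -13.7, 0, 0, 0, 0], [-28.2, -13.7, 0, 0, 0, 0], [-28.2, -13.7, 0, 0, 0, 0], [-28.2, -13.7, 0, 0, 0, 0], [-28.2, -13.7, 0, 0, 0, 0]],
])

```text
time: 1.48
position: [0.5352, 0.2863, 0.2442]
tool_rot: [0.119, 0.993, -0.0, -0.0]
ft_force: [-0.2, 1.0, 0.4]
grip_width: 0.0871
grip_force: 0.0
```

Request:
drive_tool([
  [[0, 0, 0, 0, 0, 0.117], [0, 0, 0, 0, 0, 0.117], [0, 0, 0, 0, 0, 0.117], [0, 0, 0, 0, 0, 0.117], [0, 0, 0, 0, 0, 0.117], [0, 0, 0, 0, 0, 0.117]],
])

```text
time: 1.98
position: [0.5341, 0.2873, 0.2441]
tool_rot: [0.456, 0.89, -0.0, -0.0]
ft_force: [-1.0, -0.5, -1.1]
grip_width: 0.0871
grip_force: 0.0
```

Request:
drive_tool([
  [[0, 0, 0, 0, 0, 0.117], [0, 0, 0, 0, 0, 0.117], [0, 0, 0, 0, 0, 0.117], [0, 0, 0, 0, 0, 0.117], [0, 0, 0, 0, 0, 0.117], [0, 0, 0, 0, 0, 0.117], [0, 0, 0, 0, 0, 0], [0, 0, 0, 0, 0, 0]],
])

```text
time: 2.65
position: [0.5342, 0.2875, 0.2443]
tool_rot: [0.731, 0.682, -0.0, -0.0]
ft_force: [-0.6, -0.4, 0.4]
grip_width: 0.0869
grip_force: 0.0
```

Run:
```python
from h import *
o=sensors.get_obs();c=eyes.camera('wrist');P=pose(c,o)
print(o['time'],o['position'],R.from_quat(o['tool_rot']).as_matrix().round(3),c['hand_eye'],c['fov_y'],P[1])
cv2.imwrite('pics/w1.png',c['img'][:,:,::-1])
print(proj(c,[[.545,.437,.045],[.537,.288,.045],[.522,.132,.045]],P))
```

```text
2.65 [0.53415139 0.28749601 0.24428207] [[ 0.069  0.998 -0.001]
 [ 0.998 -0.069 -0.   ]
 [-0.    -0.001 -1.   ]] [[-1.08413988e-03  9.66641410e-01  2.56131235e-01  6.88620671e-02]
 [ 9.99999412e-01  1.05508253e-03  2.50858824e-04  1.46304435e-03]
 [-2.77490633e-05  2.56131356e-01 -9.66641985e-01 -1.40482659e-01]
 [ 0.00000000e+00  0.00000000e+00  0.00000000e+00  1.00000000e+00]] 61.257448662474644 [0.54043547 0.3561217  0.38474746]
[[316.4560333   27.3003669 ]
 [318.94084105 186.22784304]
 [315.2506368  320.38894561]]
```

View pics/w1.png

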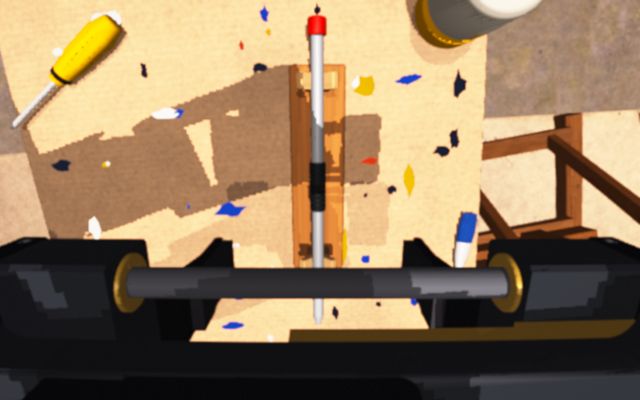

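The wrist view shows the axle running straight down the picture: cap end (317,17), sleeve rows 163–210 at column 317, nose (318,322). I'll compute positions, then go over to the dispenser for one close look before grasping.

Run:
```python
from h import *
o=sensors.get_obs();c=eyes.camera('wrist');P=pose(c,o);im=c['img'].astype(int)
uv=[]
for r in list(range(45,155,10))+list(range(215,238,6))+[305,312]:
    s=im[r,300:340]; m=(s.min(1)>105)&((s.max(1)-s.min(1))<45); x=np.nonzero(m)[0]
    if len(x)>4: uv.append([300+(x.min()+x.max())/2,r])
uv=np.array(uv);print(uv.T)
X=cast(c,uv,.045,P);k=np.polyfit(X[:,1],X[:,0],1);print(k,np.std(X[:,0]-np.polyval(k,X[:,1])))
g=im[150:225,317].max(1);rr=np.nonzero(g<75)[0]+150;print(rr.min(),rr.max())
E=cast(c,[[317.5,rr.min()],[317.5,rr.max()],[317,16],[318,323]],.045,P);print(E)
```

```text
[[316.5 316.5 316.5 316.5 317.  316.5 316.5 317.  317.5 316.5 317.  317.5
  317.5 317.5 317.5 318.  318. ]
 [ 45.   55.   65.   75.   85.   95.  105.  115.  125.  135.  145.  215.
  221.  227.  233.  305.  312. ]]
[0.06466106 0.51670716] 0.00022046177117034224
164 210
[[0.53717201 0.31085474 0.045     ]
 [0.53380088 0.26292075 0.045     ]
 [0.54625611 0.44653592 0.045     ]
 [0.52491337 0.12834393 0.045     ]]
```

Request:
drive_tool([
  [[-40, 0, 0, 0, 0, 0], [-40, 0, 0, 0, 0, 0], [-40, 0, 0, 0, 0, 0], [-40, 0, 0, 0, 0, 0], [-40, 0, 0, 0, 0, 0], [-40, 0, 0, 0, 0, 0], [-40, 0, 0, 0, 0, 0], [-40, 0, 0, 0, 0, 0]],
])

```text
time: 3.42
position: [0.5109, -0.0334, 0.2447]
tool_rot: [0.731, 0.682, 0.0, 0.0]
ft_force: [1.0, 0.2, -0.5]
grip_width: 0.0873
grip_force: 0.0
```

Request:
drive_tool([
  [[-40, 0, 0, 0, 0, 0], [-40, 0, 0, 0, 0, 0], [-30, 0, 0, 0, 0, 0], [0, 0, 0, 0, 0, 0], [0, 0, 0, 0, 0, 0]],
])

```text
time: 3.83
position: [0.5033, -0.143, 0.2445]
tool_rot: [0.733, 0.68, 0.0, 0.0]
ft_force: [-0.8, -0.1, -0.2]
grip_width: 0.087
grip_force: 0.0
```

Run:
```python
from h import *
o=sensors.get_obs();c=eyes.camera('wrist');P=pose(c,o)
print(o['time'],o['position'],o['tool_rot'])
cv2.imwrite('pics/w2.png',c['img'][:,:,::-1])
np.save('w2.npy',c['img']); np.savez('w2p.npz',R=P[0],t=P[1])
```

```text
3.8333 [ 0.50332289 -0.14301358  0.24453825] [7.32927445e-01 6.80306797e-01 1.49899390e-04 4.30212177e-06]
```

View pics/w2.png

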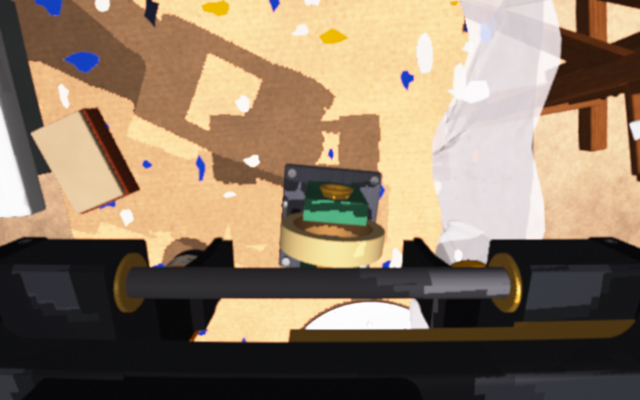

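The dispenser is at about (333,215), but the hand hides its far half. The near funnel is at (336,190). I'll move 80 mm further for a full view.

Request:
drive_tool([
  [[-40, 0, 0, 0, 0, 0], [-40, 0, 0, 0, 0, 0], [0, 0, 0, 0, 0, 0], [0, 0, 0, 0, 0, 0]],
])

```text
time: 4.22
position: [0.4979, -0.2213, 0.2445]
tool_rot: [0.732, 0.681, 0.0, -0.0]
ft_force: [0.9, 0.8, -0.3]
grip_width: 0.0868
grip_force: 0.0
```

Run:
```python
from h import *
o=sensors.get_obs();c=eyes.camera('wrist');P=pose(c,o)
print(o['time'],o['position'],o['tool_rot'])
im=c['img'];np.save('w3.npy',im);np.savez('w3p.npz',R=P[0],t=P[1])
cv2.imwrite('pics/w3.png',cv2.resize(im[60:260,220:470],(750,600),interpolation=2)[:,:,::-1])
```

```text
4.2167 [ 0.4978857  -0.2212745   0.24446871] [ 7.32268093e-01  6.81016438e-01  1.91542140e-04 -1.17823880e-04]
```

View pics/w3.png

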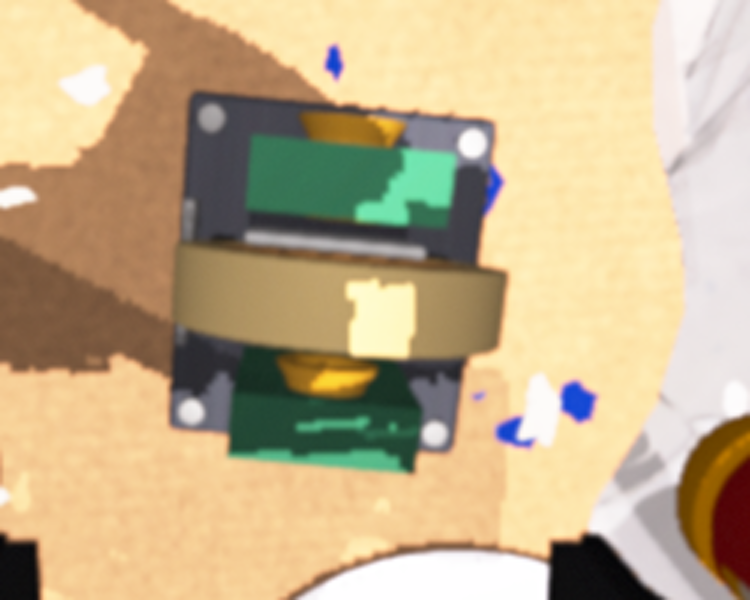

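The crop shows all the dispenser. Base corners are near (190,93), (494,121), (452,450), (170,427) in the crop. The near upright's top is at (250,134), (456,153), (448,228), (246,210), and the near funnel is at (353,130).

Run:
```python
from h import *
c=eyes.camera('wrist');z=np.load('w3p.npz');P=(z['R'],z['t'])
f=lambda a:np.array(a)/3.+[220,60]
B=cast(c,f([[190,93],[494,121],[452,450],[170,427]]),.012,P)
U=cast(c,f([[250,134],[456,153],[448,228],[246,210]]),.098,P)
F=cast(c,f([[420,408],[414,472],[230,455],[237,400]]),.098,P)
for n,a in (('B',B),('U',U),('F',F)):
    print(n,a[:,:2].round(4).tolist(),a.mean(0)); e=np.diff(np.vstack([a,a[:1]]),axis=0); print(np.linalg.norm(e,axis=1).round(4), np.degrees(np.arctan2(e[:,1],e[:,0])).round(1))
m=cast(c,f([[301,115],[405,122]]),.078,P);print('mouth widest',m)
# green mask near top
im=np.load('w3.npy');h=cv2.cvtColor(im,cv2.COLOR_RGB2HSV);g=((h[...,0]>60)&(h[...,0]<90)&(h[...,1]>80)).astype('u1')
for y0,y1 in ((100,138),(180,220)):
    q=np.zeros_like(g);q[y0:y1,295:375]=g[y0:y1,295:375];n,l,s,cc=cv2.connectedComponentsWithStats(q);k=1+s[1:,4].argmax()
    p=np.argwhere(l==k)[:,::-1];X=cast(c,p,.098,P)[:,:2]*1000;print(len(p),cv2.minAreaRect(X.astype('f4')),X.mean(0))
```

```text
B [[0.4706, -0.1227], [0.5767, -0.1399], [0.5577, -0.2593], [0.4512, -0.2424]] [ 0.51403678 -0.19106678  0.012     ]
[0.1075 0.1209 0.1078 0.1212] [ -9.2 -99.1 171.   80.8]
U [[0.4936, -0.1415], [0.5494, -0.1506], [0.5465, -0.1706], [0.4908, -0.1616]] [ 0.52007576 -0.15607035  0.098     ]
[0.0565 0.0202 0.0563 0.0203] [ -9.2 -98.3 170.8  82.1]
F [[0.5365, -0.2214], [0.5339, -0.2406], [0.4802, -0.2314], [0.4837, -0.2151]] [ 0.50856027 -0.22713428  0.098     ]
[0.0194 0.0545 0.0167 0.0532] [-97.6 170.3  77.9  -6.8]
mouth widest [[ 0.50806267 -0.13652083  0.078     ]
 [ 0.53804995 -0.14064621  0.078     ]]
1713 ((519.9752807617188, -156.24562072753906), (21.396991729736328, 56.80939483642578), 80.83475494384766) [ 519.86737794 -155.95817574]
1643 ((508.6467590332031, -221.3095245361328), (31.4376277923584, 54.39183044433594), 84.38020324707031) [ 508.09601093 -223.16779469]
```

Base and upright agree: the dispenser centre is (0.514,-0.191) with yaw -9.1°. The axle origin is (0.5354,0.2868). Now back to the axle to grasp it.

Request:
drive_tool([
  [[39.2, 0, 0, 0, 0, 0], [39.2, 0, 0, 0, 0, 0], [39.2, 0, 0, 0, 0, 0], [39.2, 0, 0, 0, 0, 0], [39.2, 0, 0, 0, 0, 0], [39.2, 0, 0, 0, 0, 0], [39.2, 0, 0, 0, 0, 0], [39.2, 0, 0, 0, 0, 0]],
])

```text
time: 4.98
position: [0.5186, 0.0957, 0.2447]
tool_rot: [0.731, 0.682, -0.0, -0.0]
ft_force: [1.6, 0.2, 0.5]
grip_width: 0.0873
grip_force: 0.0
```

Request:
drive_tool([
  [[39.2, 0, 0, 0, 0, 0], [39.2, 0, 0, 0, 0, 0], [39.2, 0, 0, 0, 0, 0], [39.2, 0.6, 0, 0, 0, 0], [39.2, 0, 0, 0, 0, -0.008], [0, 0, 0, 0, 0, 0], [0, 0, 0, 0, 0, 0], [0, 0, 0, 0, 0, 0]],
])

```text
time: 5.65
position: [0.5331, 0.2881, 0.2442]
tool_rot: [0.728, 0.685, -0.001, -0.0]
ft_force: [-0.1, -1.0, 0.6]
grip_width: 0.0866
grip_force: 0.0
```

Request:
drive_tool([
  [[-1.2, 2.2, 28, 0, 0, 0], [0, 0, 28, 0, 0, 0], [0, 0, 28, 0, 0, 0], [0, 0, 28, 0, 0, 0], [0, 0, 28, 0, 0, 0], [0, 0, 28, 0, 0, 0], [0, 0, 28, 0, 0, 0], [0, 0, 0, 0, 0, 0]],
])

```text
time: 6.32
position: [0.5329, 0.2829, 0.0437]
tool_rot: [0.73, 0.683, -0.005, -0.002]
ft_force: [-1.9, -0.3, -0.6]
grip_width: 0.087
grip_force: 0.0
```

Request:
drive_tool([
  [[0, 0, 0, 0, 0, 0], [0, 0, 0, 0, 0, 0]],
])

```text
time: 6.48
position: [0.5378, 0.2853, 0.0499]
tool_rot: [0.73, 0.684, 0.001, 0.0]
ft_force: [-0.1, 0.2, 0.2]
grip_width: 0.0869
grip_force: 0.0
```

Run:
```python
from h import *
o=sensors.get_obs();print(o['time'],o['position'],R.from_quat(o['tool_rot']).as_matrix().round(4).tolist(),o['ft_force'])
```

```text
6.4833 [0.53779873 0.28528511 0.04988025] [[0.0649, 0.9979, 0.0015], [0.9979, -0.0649, 0.0004], [0.0005, 0.0014, -1.0]] [-0.06563932  0.18466712  0.24523318]
```

Request:
drive_tool([
  [[1.5, -2.4, 1.9, 0, 0, 0], [0, 0, 0, 0, 0, 0], [0, 0, 0, 0, 0, 0], [0, 0, 0, 0, 0, 0]],
])

```text
time: 6.82
position: [0.5352, 0.2877, 0.0478]
tool_rot: [0.729, 0.684, 0.001, 0.0]
ft_force: [-0.1, -0.4, 0.2]
grip_width: 0.0869
grip_force: 0.0
```

Request:
drive_tool([
  [[0, 0, 0, 0, 0, 0], [0, 0, 0, 0, 0, 0], [0, 0, 0, 0, 0, 0], [0, 0, 0, 0, 0, 0], [0, 0, 0, 0, 0, 0], [0, 0, 0, 0, 0, 0], [0, 0, 0, 0, 0, 0], [0, 0, 0, 0, 0, 0]],
], gripper=0, squeeze=35)

```text
time: 7.48
position: [0.5348, 0.2874, 0.0466]
tool_rot: [0.729, 0.684, -0.0, -0.0]
ft_force: [0.1, -0.1, 0.7]
grip_width: 0.0419
grip_force: 0.0
```

Request:
drive_tool([
  [[0, 0, 0, 0, 0, 0], [0, 0, 0, 0, 0, 0], [0, 0, 0, 0, 0, 0], [0, 0, 0, 0, 0, 0], [0, 0, 0, 0, 0, 0], [0, 0, 0, 0, 0, 0], [0, 0, 0, 0, 0, 0], [0, 0, 0, 0, 0, 0]],
])

```text
time: 8.15
position: [0.5339, 0.2874, 0.0465]
tool_rot: [0.729, 0.684, -0.001, -0.0]
ft_force: [-2.8, 0.7, 1.4]
grip_width: 0.0149
grip_force: 35.0
```

Request:
drive_tool([
  [[0, 0, -8, 0, 0, 0], [0, 0, -12, 0, 0, 0], [0, 0, -15, 0, 0, 0], [0, 0, -10, 0, 0, 0], [0, 0, 0, 0, 0, 0], [0, 0, 0, 0, 0, 0], [0, 0, 0, 0, 0, 0]],
])

```text
time: 8.73
position: [0.5346, 0.2873, 0.0917]
tool_rot: [0.729, 0.684, -0.0, 0.0]
ft_force: [-0.2, 0.0, -1.4]
grip_width: 0.015
grip_force: 35.0
```

Request:
drive_tool([
  [[0, 0, 0, 0, 0, 0.03], [0, 0, 0, 0, 0, 0.032], [0, 0, 0, 0, 0, 0.032], [0, 0, 0, 0, 0, 0], [0, 0, 0, 0, 0, 0], [0, 0, 0, 0, 0, 0]],
])

```text
time: 9.23
position: [0.5344, 0.2873, 0.0911]
tool_rot: [0.76, 0.649, -0.001, -0.0]
ft_force: [0.5, 0.1, -1.4]
grip_width: 0.0148
grip_force: 35.0
```

```bash
cat > st.py <<'E'
from h import *
def st():
    o=sensors.get_obs();M=R.from_quat(o['tool_rot']).as_matrix();p=np.array(o['position'])
    yd=np.array([np.sin(np.radians(9.1)),np.cos(np.radians(9.1)),0]);xd=np.array([yd[1],-yd[0],0])
    C=np.array([.5142,-.1913,0]); g=p+.003*M[:,2]; d=g-C
    print('t',o['time'],'pos',p.round(4),'grasp in disp mm',(np.array([d@xd,d@yd,d[2]])*1000).round(1),'yaw err',round(float(np.arctan2(M[:,0]@xd,M[:,0]@yd)),4),'tilt x_z',M[2,0].round(4),'F',np.round(o['ft_force'],1),'M',np.round(o['moment'],2),'grip',o['grip_width'],o['grip_force'])
    return o
E
python3 - <<'E'
from st import *
o=st()
c=eyes.camera('wrist');cv2.imwrite('pics/w4.png',c['img'][:,:,::-1]);np.save('w4.npy',c['img'])
c=eyes.camera('scene');np.save('s4.npy',c['img'])
E
```

```text
t 9.2333 pos [0.5344 0.2873 0.0911] grasp in disp mm [-55.7 475.7  88.1] yaw err -0.0015 tilt x_z -0.0006 F [ 0.5  0.1 -1.4] M [-0.07  0.07  0.07] grip 0.014812843543895275 35.00413153320551
```

View pics/w4.png

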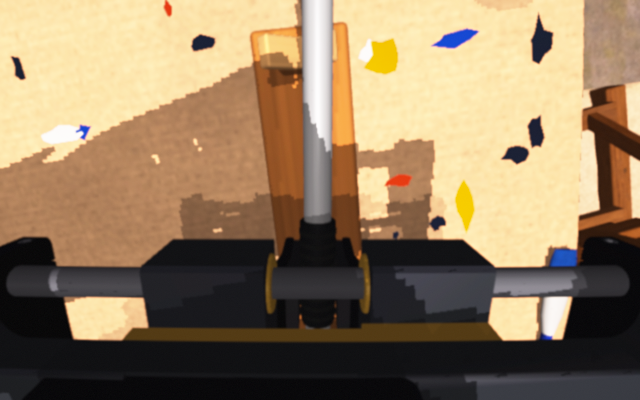

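The axle is firmly held at its sleeve, whose tail edge is at row 222. I'll move in front of the near funnel on the bore line.

Request:
drive_tool([
  [[-20, 5, 0, 0, 0, 0], [-30, 8, 0, 0, 0, 0], [-32, 8, 0, 0, 0, 0], [-35, 8, 0, 0, 0, 0], [-35, 8, 0, 0, 0, 0], [-33, 8, 4, 0, 0, 0], [-25, 7, 4, 0, 0, 0], [-15, 3.7, 3, 0, 0, 0]],
])

```text
time: 10.0
position: [0.5551, 0.0533, 0.0806]
tool_rot: [0.761, 0.648, 0.0, 0.001]
ft_force: [0.4, 0.3, -2.0]
grip_width: 0.0149
grip_force: 35.0
```

Request:
drive_tool([
  [[0, 0, 0, 0, 0, 0], [0, 0, 0, 0, 0, 0], [0, 0, 0, 0, 0, 0], [0, 0, 0, 0, 0, 0]],
])

```text
time: 10.33
position: [0.5542, 0.0575, 0.0808]
tool_rot: [0.76, 0.65, 0.0, -0.0]
ft_force: [-0.2, 0.3, -1.7]
grip_width: 0.0148
grip_force: 35.0
```

Run:
```python
from st import *
o=st()
out=[]
for n,b in (('top',None),('scene',None)):
    c=eyes.camera(n);P=pose(c)
    yd=np.array([np.sin(np.radians(9.1)),np.cos(np.radians(9.1)),0]);C=np.array([.5142,-.1913,.078])
    g=np.array(o['position'])-[0,0,.003]
    pts=proj(c,[C+.054*yd, g-.16*yd, g, g+.158*yd],P);print(n,pts.round(1).tolist())
    a=pts[:,:].min(0).astype(int)-35;b=a+[120,100];
    u=pts[0]*.5+pts[1]*.5;a=(u-[50,38]).astype(int);print(a)
    out.append(cv2.resize(c['img'][a[1]:a[1]+75,a[0]:a[0]+100],(800,600),interpolation=2)[::2,::2,::-1])
cv2.imwrite('pics/n5.png',np.hstack(out))
```

```text
t 10.3333 pos [0.5542 0.0575 0.0808] grasp in disp mm [1.00e-01 2.52e+02 7.78e+01] yaw err -0.0023 tilt x_z 0.0002 F [-0.2  0.3 -1.7] M [-0.03  0.03 -0.04] grip 0.014806484606960069 35.004095658659935
top [[389.5, 195.6], [378.1, 193.6], [330.4, 185.3], [283.4, 177.2]]
[333 156]
scene [[386.3, 216.5], [375.3, 211.1], [332.3, 190.1], [294.5, 171.6]]
[330 175]
```

View pics/n5.png

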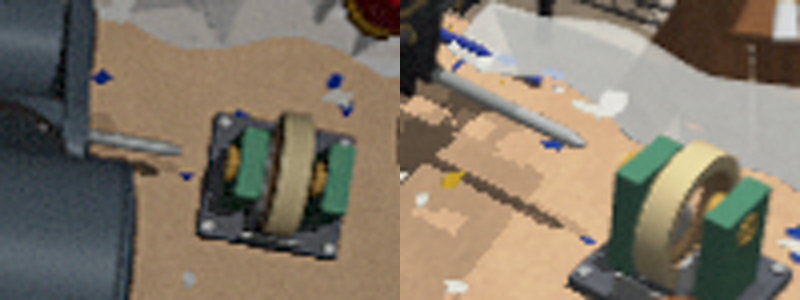

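The top view puts the nose at (378,194), predicted (378.1,193.6), with the funnel at (390,196). The scene view puts the nose at (376,211.5), predicted (375.3,211.1). It's aligned, so I'll enter slowly.

Request:
drive_tool([
  [[-6, 0, 0, 0, 0, 0], [-8, 0, 0, 0, 0, 0], [-8, 0, 0, 0, 0, 0], [-8, 0, 0, 0, 0, 0], [-6, 0, 0, 0, 0, 0], [-6, 0, 0, 0, 0, 0], [-5, 0, 0, 0, 0, 0], [-3, 0, 0, 0, 0, 0]],
])

```text
time: 11.1
position: [0.5464, 0.0061, 0.0807]
tool_rot: [0.761, 0.649, -0.0, 0.0]
ft_force: [-0.0, 0.2, -1.4]
grip_width: 0.0153
grip_force: 35.0
```

Request:
drive_tool([
  [[0, 0, 0, 0, 0, 0], [0, 0, 0, 0, 0, 0], [0, 0, 0, 0, 0, 0]],
])

```text
time: 11.35
position: [0.5465, 0.0072, 0.0807]
tool_rot: [0.761, 0.649, 0.0, -0.0]
ft_force: [-0.7, 0.7, -1.4]
grip_width: 0.0148
grip_force: 35.0
```

```bash
python3 -c "
from st import *
st()"
```

```text
t 11.35 pos [0.5465 0.0072 0.0807] grasp in disp mm [  0.5 201.1  77.7] yaw err -0.0009 tilt x_z 0.0001 F [-0.7  0.7 -1.4] M [-0.14 -0.    0.  ] grip 0.014785997716527369 35.00409442931414
```

Nose is in the bore with tiny forces. Continuing between the uprights.

Request:
drive_tool([
  [[-4, 0, 0, 0, 0, 0], [-5, 0, 0, 0, 0, 0], [-5, 0, 0, 0, 0, 0], [-5, 0, 0, 0, 0, 0], [-5, 0, 0, 0, 0, 0], [-5, 0, 0, 0, 0, 0], [-4, 0, 0, 0, 0, 0], [-2, 0, 0, 0, 0, 0]],
])

```text
time: 12.02
position: [0.5408, -0.0282, 0.0806]
tool_rot: [0.761, 0.649, -0.0, -0.0]
ft_force: [-0.5, 1.2, -0.5]
grip_width: 0.0144
grip_force: 35.0
```

Request:
drive_tool([
  [[0, 0, 0, 0, 0, 0], [0, 0, 0, 0, 0, 0], [0, 0, 0, 0, 0, 0], [0, 0, 0, 0, 0, 0]],
])

```text
time: 12.35
position: [0.5409, -0.0274, 0.0807]
tool_rot: [0.761, 0.649, -0.0, -0.0]
ft_force: [-1.5, -0.3, -1.6]
grip_width: 0.0148
grip_force: 35.0
```

Run:
```python
from st import *
st()
c=eyes.camera('scene');cv2.imwrite('pics/s6.png',cv2.resize(c['img'][170:260,350:450],(660,594),interpolation=2)[:,:,::-1])
```

```text
t 12.35 pos [ 0.5409 -0.0274  0.0807] grasp in disp mm [  0.5 166.1  77.7] yaw err -0.001 tilt x_z -0.0001 F [-1.5 -0.3 -1.6] M [-0.16  0.18 -0.13] grip 0.014798232151526078 35.02414774149656
```

View pics/s6.png

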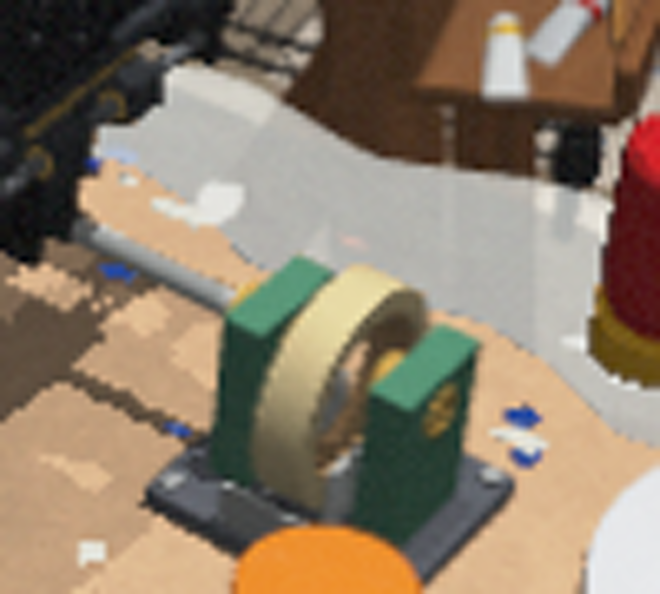

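The rod is through the near bushing at crop (235,300), and the roll still stands. Continuing toward the far bushing.

Request:
drive_tool([
  [[-4, -0.5, 0, 0, 0, 0], [-5, 0, 0, 0, 0, 0], [-5, 0, 0, 0, 0, 0], [-5, 0, 0, 0, 0, 0], [-5, 0, 0, 0, 0, 0], [-5, 0, 0, 0, 0, 0], [-4, 0, 0, 0, 0, 0], [-2, 0, 0, 0, 0, 0]],
])

```text
time: 13.07
position: [0.5349, -0.0628, 0.0807]
tool_rot: [0.761, 0.649, 0.0, 0.0]
ft_force: [0.3, -0.1, -3.1]
grip_width: 0.0149
grip_force: 35.0
```

Request:
drive_tool([
  [[0, 0, 0, 0, 0, 0], [0, 0, 0, 0, 0, 0], [0, 0, 0, 0, 0, 0]],
])

```text
time: 13.32
position: [0.5349, -0.062, 0.0807]
tool_rot: [0.761, 0.649, -0.0, 0.0]
ft_force: [-0.9, 0.5, -1.8]
grip_width: 0.0147
grip_force: 35.0
```

```bash
python3 -c "
from st import *
st()"
```

```text
t 13.3167 pos [ 0.5349 -0.062   0.0807] grasp in disp mm [  0.  131.   77.7] yaw err -0.001 tilt x_z -0.0001 F [-0.9  0.5 -1.8] M [-0.13  0.09 -0.05] grip 0.014718729408615471 35.01188199967146
```

Request:
drive_tool([
  [[-4, 0, 0, 0, 0, 0], [-5, 0, 0, 0, 0, 0], [-5, 0, 0, 0, 0, 0], [-5, 0, 0, 0, 0, 0], [-5, 0, 0, 0, 0, 0], [-5, 0, 0, 0, 0, 0], [-4, 0, 0, 0, 0, 0], [-2, 0, 0, 0, 0, 0]],
])

```text
time: 13.98
position: [0.5293, -0.0973, 0.0806]
tool_rot: [0.761, 0.649, -0.0, -0.0]
ft_force: [-0.5, 0.9, -1.1]
grip_width: 0.0149
grip_force: 35.0
```

Request:
drive_tool([
  [[0, 0, 0, 0, 0, 0], [0, 0, 0, 0, 0, 0], [0, 0, 0, 0, 0, 0], [0, 0, 0, 0, 0, 0]],
])

```text
time: 14.32
position: [0.5294, -0.0965, 0.0806]
tool_rot: [0.761, 0.649, -0.0, 0.0]
ft_force: [-1.8, -1.3, -1.7]
grip_width: 0.0148
grip_force: 35.0
```

Run:
```python
from st import *
st()
o=[]
for n,x,y in (('scene',370,190),('top',370,170)):
    c=eyes.camera(n);o.append(cv2.resize(c['img'][y:y+60,x:x+60],(400,400),interpolation=2)[:,:,::-1])
cv2.imwrite('pics/f7.png',np.hstack(o))
```

```text
t 14.3167 pos [ 0.5294 -0.0965  0.0806] grasp in disp mm [ 0.1 96.  77.6] yaw err -0.0011 tilt x_z -0.0001 F [-1.8 -1.3 -1.7] M [-0.22  0.26 -0.15] grip 0.014822083945847813 35.022398605942726
```

View pics/f7.png

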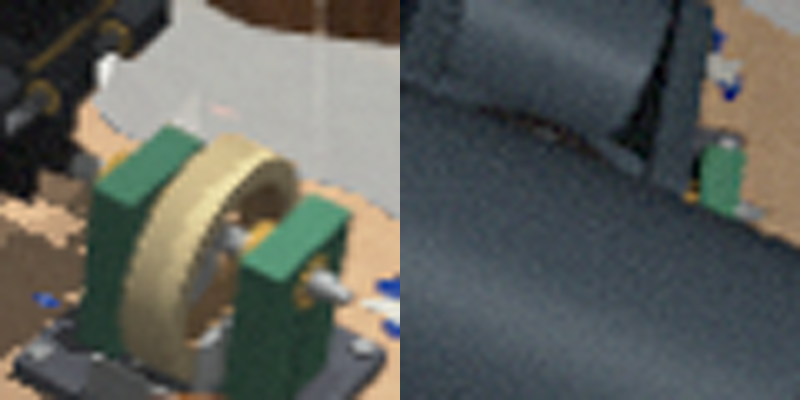

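The nose sticks out of the far bushing, at crop (340,290) in the scene view and (755,212) in the top view. The rod spans both bushings and the roll stands. Handing in.

```bash
python3 -c "
from rig import ticket
print(ticket.hand_in())"
```

```text
the job is handed in; nothing more can be done
None
```

The axle is threaded through both bushings and the roll core, its nose about 17 mm past the far side; it is still gripped, the roll is standing, the jars were left alone, and the job is handed in (no verdict was returned).

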